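Push a row of lens cells home on the stacking rail and gate it

TASK

Push the row of black lens cells lying in the aluminium stacking rail along the trough as one train, from the end that wears the grey dust cap, until the front cell sits fully against the end stop and no gaps are left. Then swing the dark steel gate across the trough behind the row, all the way to its stop pin, so the row cannot slide back. Only push: do not lift anything out of the trough, keep the fingers off the three bare cells, and leave the things standing around where they are.

Things in the scene. Friction and masses are not known exactly. Their poses are not given: they have to be found in the camera images.
- rail: Aluminium V-trough, 323 mm long, 74 wide, fixed. Origin: middle of its underside; x runs along the trough to the end stop (block 68 high, pad face at x = 150 mm), y to the left, z up. Trough open from x = -150 mm; side walls 27 mm high, V faces leave a clear slot 26 mm wide at z = 17 mm that widens upwards at 45 degrees to 45 mm. Axis of the lying cells: y = 0, z = 40 mm.
- gate (a joint): Flat steel arm turning level about a post beside the trough (left side). 0 = swung open, backwards and outwards; 0.52 = arm parallel to the trough, pointing away from the end stop; 2.09 rad = closed, square across the trough, against the stop pin. Grows counter-clockwise seen from above. Stiff: stays where left, about 1 N at the knob moves it.
- gate_knob (a point): Centre of the upright black knob on the gate arm: 14 mm diameter, its stem and knob rise from z = 45 to 75 mm over the rail's underside (this point at 65). It lies 62 mm from the hinge. Push it sideways with a fingertip.
- gate_hinge (a point): Gate hinge axis (vertical) at arm height: rail frame x = -10, y = +46, z = 40 mm. The arm is 8 mm thick, 35 to 45 mm above the rail's underside, and reaches 89 mm from here; closed, it clears the cap's nub by 4 mm if the row is home.
- cap_nub (a point): Centre of the end face of the nub (16 mm diameter, 7 long) in the middle of the grey dust cap, the end of the row away from the stop. On the trough's axis, z = 40 mm; push here along the rail's +x. With the row home it is at rail x = -2 mm.
- ring_front: The front cell, a short black ring, 52 mm diameter, 24 long, lying with its axis along the trough, nearest the end stop. Origin: centre of its end away from the stop, z along the trough to the stop; home at rail x = 126 mm. About 80 g.
- barrel_long: The second cell, a black barrel, 52 mm diameter, 70 long, axis along the trough. Origin: centre of its end away from the stop, z along the trough to the stop; home at rail x = 56 mm. About 140 g.
- ring_middle: The third cell, a short black ring, 52 mm diameter, 24 long. Origin: centre of its end away from the stop, z along the trough to the stop; home at rail x = 32 mm. About 80 g.
- ring_capped: The fourth and last cell, a short black ring, 52 mm diameter, 24 long, with the grey dust cap on its outer end. Origin: centre of its end away from the stop, z along the trough to the stop; home at rail x = 8 mm. The four touch or stand up to 6 mm apart at the start, 50 to 105 mm short of home. About 90 g; 1 to 2 N moves the whole row.
- petri_dish: White parts dish, 69 mm diameter, 16 high, loose on the bench; a bystander. Origin under its centre.
- tape_roll: Roll of tape, 68 mm diameter, 19 high, lying flat, loose; a bystander. Origin under its centre.
- spare_barrel: Black barrel standing upright, 52 mm diameter, 70 high, loose; a bystander, not part of the row. Origin under its centre.
- dropper: White dropper bottle, 29 mm diameter, 115 high, loose; a bystander. Origin under its centre.

How it is judged:
By the outcome, as a careful person would: the job done as asked, in the order asked, and still so for the second after the job is handed in, with the robot touching nothing.
It also fails if it takes over 43 s, if anything falls off the work surface, if the arm or the gripper's body presses on something with over 40 N, if the wrist force passes 120 N, or if a joint passes its speed limit or range.

ROBOT

A 7-joint arm with a two-finger parallel gripper is mounted at the origin on the work surface; the furniture and walls round the work are solid. World frame = base frame: x ahead of the robot, y to its left, z up, the work surface at z = 0. Lengths are in m, angles in rad, forces in N, time in s.
With the tool pointing down it reaches from about 0.425 to 1.025 m from the base axis. Payload 9.4 kg.
Tool frame: the origin (TCP) lies on the centre line of the jaws, within the pads' length; the fingertips stand 11 mm ahead of it and the grasp point (between the pads) lies 8 mm behind it; z points along the fingers, x is the direction in which the jaws open and shut, and the axes are right-handed (so a half turn about z gives the same grasp; the last joint's range is limited). The gripper opens to 85 mm and grips with 20 to 120 N. Pads are 22 mm wide; open, the fingers measure 114 mm over their backs; the gripper's body (76 mm by 85 mm) begins 54 mm behind the grasp point. The pads swing forward as they close: fully open they stand 13 mm farther back than shut.
Start: joints at [-1.319, 0.599, -0.003, 1.599, 0.002, 0.943, -0.08], TCP at [0.234, 0.686, 0.242] pointing down, gripper open.
Joint ranges: [-2.57, 2.57], [-0.35, 1.97], [-1.29, 1.29], [0.11, 2.56], [-1.05, 4.19], [0.11, 1.86], [-2.63, 2.63]. Speed limits (rad/s): [2.22, 2.22, 3.01, 3.01, 3.14, 3.14, 3.14].

INTERFACE

Orientations are given as a rotation vector (axis times angle).
In Python, from plant import * gives the robot as it stands.
- The arm moves only by the tool apply_moves, never from a script. Its argument "motion" is a list of rows, each a list of 3 entries, a list of its own where there are three numbers: the shift along the world's x, y, z in mm, then the turn about the world's z in degrees, then the finger opening in mm, from 0 to 85.4. In form: [[[tx, ty, tz], twist, fingers], ...]. A call has 1 to 8 rows; each row is the pose to reach, as a shift and turn from the pose commanded when the call began; what a row does not reach only later rows make up. A row lasts 1/12 s, in which the tool goes at most 41.7 mm and 7.16 degrees, less where a joint would pass 70% of its speed; a pose out of reach is approached as far as the arm can. A call with a gripper value outside its range is refused whole. The fingers move at their own pace and stop on an object; the grip force is fixed at half the most. Time passes only in rows, so rows that repeat a pose let the fingers close. It gives the time, the measured TCP pose, the force and the opening at its end, in the units of the state.
- get_obs(): the state, without advancing time (a new reading comes with each control period).
- read_camera(name): name is "scene" or "top"; returns a dict with "img" (480x640x3 uint8, red, green, blue), "K" (3x3 intrinsics, pixels), "view" (4x4, takes a point from world to camera coordinates). Camera axes: x right, y down, z forward; pixel columns grow to the right and rows downward; lengths in m; the calibration is good to about 2 mm. A picture is of the moment at which its call begins. There is no depth.
- hand_in(): hands the job in, once; it reports no verdict.
The state is a dict: "t": time; "joint_positions": joint angles; "dq": joint speeds; "effort": joint torques, N m; "tcp_pos": TCP position; "eef_rot": TCP orientation; "wrist_force": force on the tool from outside, world axes, zero at the start; "moment": the same for the moment, N m; "width": finger opening in m.
Only numpy, scipy, OpenCV 4.12 (cv2) and the standard library are available. Lean on these libraries where they do the work, as an engineer would, in place of code of your own. Each camera call takes 0.05 s, during which the arm holds its last target. There are 200 camera calls.

## Working session

There is one attempt and no reset: what is moved stays moved. The work goes in short steps, Python scripts to look and compute and a tool call to move; the robot and the scene stay as the last step left them, time stands still between calls to the robot, and variables do not carry over. Pictures are saved under pics/ and viewed, about 8 in all and at most 12, crops included, and the job is handed in when it is done.

Besides the shell and the picture viewer there is one more tool, called as name(argument=value, ...) on one line, values as JSON. apply_moves: Moves the arm, as the interface text tells. Its arguments: {"type":"object","properties":{"motion":{"type":"array","items":{"type":"array"}}},"required":["motion"]}

```bash
mkdir -p pics; ls; python3 - <<'E'
from plant import *
import cv2
o=get_obs(); print(o['t'],o['tcp_pos'],o['eef_rot'],o['width'])
for n in("scene","top"):
    c=read_camera(n); cv2.imwrite(f'pics/{n}0.png',c['img'][:,:,::-1]); print(n,c['K'].tolist(),c['view'].round(4).tolist())
E
```

```text
pics
0.0 [0.23398331 0.68569984 0.2414105 ] [ 2.55415326e+00  1.82735399e+00 -1.90592834e-03] 0.08528824297939766
scene [[588.3651608938695, 0.0, 309.5405737864132], [0.0, 588.3651608938695, 223.89995711775396], [0.0, 0.0, 1.0]] [[-0.6331, -0.7739, 0.0149, 0.6314], [-0.3238, 0.2473, -0.9133, 0.1541], [0.7031, -0.583, -0.4071, 0.8806], [0.0, 0.0, 0.0, 1.0]]
top [[538.5782650421536, 0.0, 325.4176883961054], [0.0, 538.5782650421536, 232.39464922592], [0.0, 0.0, 1.0]] [[0.0117, -0.9999, -0.0018, 0.3989], [-0.9962, -0.0115, -0.086, 0.5607], [0.086, 0.0028, -0.9963, 1.1241], [0.0, 0.0, 0.0, 1.0]]
```

View pics/top0.png

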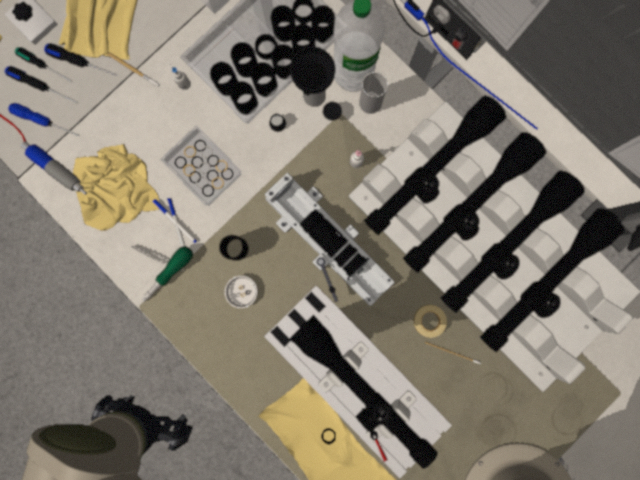

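View pics/scene0.png

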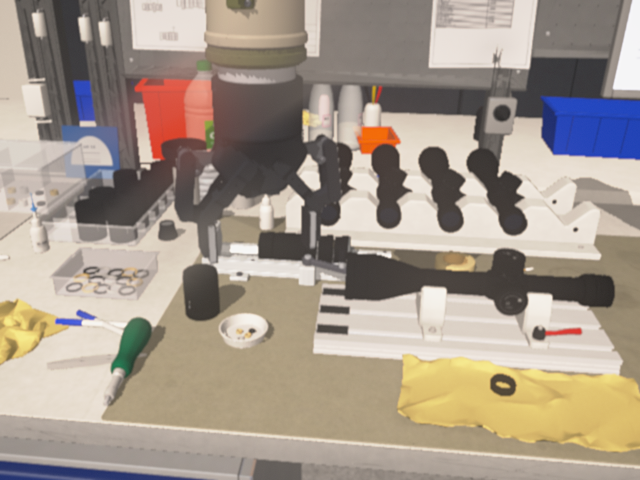

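The top view shows the rail running from the stop at about (285,190) to the open end at about (380,295). The row lies in the middle and the gate is at about (325,275). I'll zoom in on it.

```bash
python3 - <<'E'
import cv2
i=cv2.imread('pics/top0.png')[165:315,250:410]
cv2.imwrite('pics/crop0.png',cv2.resize(i,None,fx=5,fy=4*1.0 and 4,interpolation=cv2.INTER_CUBIC) if 0 else cv2.resize(i,None,fx=4,fy=4,interpolation=cv2.INTER_CUBIC))
E
```

```text
(no output)
```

View pics/crop0.png

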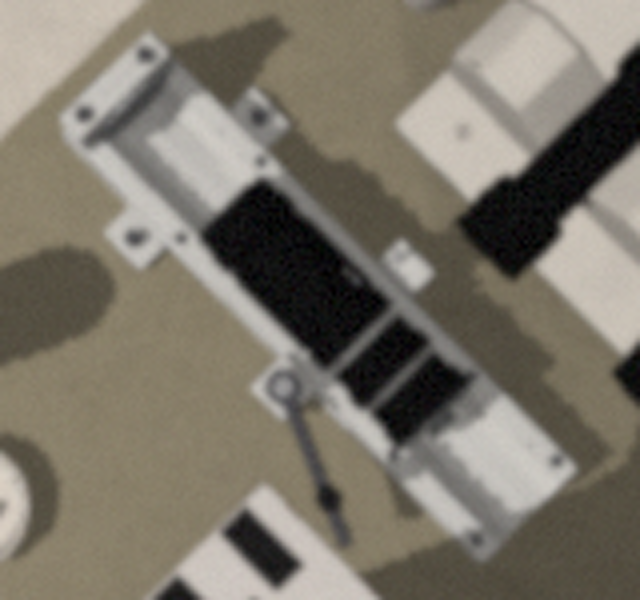

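The crop shows three things clearly:
- **Rail:** the open-end corners are at about crop (575,467) and (485,558).
- **Gate:** the hinge post is at (283,386) and the knob at (329,497).
- **Row:** it spans from about (235,205) to the cap at (425,425).

I'll turn these into positions.

```bash
cat > h.py <<'E'
import numpy as np
Kt=np.array([[538.578,0,325.418],[0,538.578,232.395],[0,0,1]])
Vt=np.array([[0.0117,-0.9999,-0.0018,0.3989],[-0.9962,-0.0115,-0.086,0.5607],[0.086,0.0028,-0.9963,1.1241],[0,0,0,1]])
def ray(u,v,z,K=Kt,V=Vt):
    R,t=V[:3,:3],V[:3,3]; c=-R.T@t; d=R.T@np.linalg.inv(K)@[u,v,1.]
    return c+d*(z-c[2])/d[2]
def crop(p,z): return ray(p[0]/4+250-.375,p[1]/4+165-.375,z)
E
python3 - <<'E'
from h import *
s=[crop(p,.027)[:2] for p in [(262,160),(180,238),(557,461),(476,540),(575,467),(485,558)]]
a,b,c=[(s[i]+s[i+1])/2 for i in(0,2,4)]
print(a,b,c,[np.linalg.norm(s[i]-s[i+1]) for i in(0,2,4)])
d=a-c;d/=np.linalg.norm(d);n=np.array([-d[1],d[0]]);print('dir',d,np.degrees(np.arctan2(d[1],d[0])))
# origin from open end taken at x=-150
L=lambda q,o:np.round([1e3*(q-o)@d,1e3*(q-o)@n],1)
o=c+.150*d;print('origin(open -150)',o)
P=dict(hinge=((283,386),.045),knob=((329,497),.075),tip=((346,543),.045),blockL=((62,118),.068),blockR=((150,33),.068),stopfaceL=((95,142),.068),stopfaceR=((175,68),.068),
 frontL=((205,235),.04),frontR=((268,180),.04),backL=((398,443),.04),backR=((473,376),.04),frontTop=((238,205),.066),backTop=((437,412),.066))
for k,(p,z) in P.items():
    q=crop(p,z)[:2]; print(k,q.round(4),L(q,o))
for k,p,z in [('dish',(241,291),.016),('tape',(431,321),.019),('spare',(234,246),.07),('dropper',(357,157),.115)]:
    q=ray(*p,z)[:2];print(k,q.round(3),L(q,o))
E
```

```text
[0.59392272 0.44963034] [0.43576699 0.2914887 ] [0.42957338 0.28434947] [np.float64(0.06047304083013174), np.float64(0.05972642387828063), np.float64(0.06752414558787952)]
dir [0.7051057  0.70910221] 45.16191590396418
origin(open -150) [0.53533923 0.3907148 ]
hinge [0.494  0.4151] [-11.8  46.5]
knob [0.4373 0.3909] [-69.   69.6]
tip [0.4131 0.3815] [-92.7  80.1]
blockL [0.6301 0.5307] [166.1  31.5]
blockR [0.6751 0.486 ] [166.1 -31.9]
stopfaceL [0.6178 0.5134] [145.1  28. ]
stopfaceR [0.6569 0.4728] [143.9 -28.3]
frontL [0.5732 0.4573] [73.9 20.1]
frontR [0.6027 0.4245] [ 71.4 -24. ]
backL [0.4651 0.3548] [-75.   24.4]
backR [0.5006 0.3158] [-77.7 -28.2]
frontTop [0.5862 0.4392] [70.3 -1.9]
backTop [0.481 0.336] [-77.1   0. ]
dish [0.429 0.584] [ 62.1 211.1]
tape [0.371 0.18 ] [-265.   -32.1]
spare [0.522 0.592] [133.2 151.2]
dropper [0.699 0.344] [  82.6 -149.2]
```

```bash
cat >> h.py <<'E'
Ks=np.array([[588.365,0,309.541],[0,588.365,223.9],[0,0,1]])
Vs=np.array([[-0.6331,-0.7739,0.0149,0.6314],[-0.3238,0.2473,-0.9133,0.1541],[0.7031,-0.583,-0.4071,0.8806],[0,0,0,1]])
import cv2
def tri(pt,ps):
    X=cv2.triangulatePoints(Kt@Vt[:3],Ks@Vs[:3],np.array(pt,float).reshape(2,1),np.array(ps,float).reshape(2,1)).ravel()
    X=X[:3]/X[3]
    r=[(lambda w:w[:2]/w[2])((K@V[:3])@np.append(X,1)) for K,V in((Kt,Vt),(Ks,Vs))]
    return X.round(3),np.round([np.linalg.norm(r[0]-pt),np.linalg.norm(r[1]-ps)],1)
D=np.array([.7065,.7077]);N=np.array([-.7077,.7065]);O=np.array([.5336,.3889])
rail=lambda q:np.round([1e3*(q[:2]-O)@D,1e3*(q[:2]-O)@N],1)
world=lambda x,y:O+x/1e3*D+y/1e3*N
E
python3 - <<'E'
from h import *
for n,a,b in [('bell',(303,333),(347,277)),('turret',(380,415),(511,262)),('rackscope front',(375,222),(333,205))]:
    X,e=tri(a,b);print(n,X,e,rail(X))
q=world(-125,0);print(q,1e3*(q-[.23398,.6857]))
for z in (.07,.1): print(rail(ray(300,325,z)),rail(ray(318,320,z)),rail(ray(330,340,z)))
E
```

```text
bell [0.354 0.452 0.084] [3.3 3.9] [-82.2 171.7]
turret [0.202 0.298 0.121] [0.5 0.6] [-298.6  170.5]
rackscope front [0.57  0.302 0.086] [2.4 2.3] [-35.8 -87.2]
[0.4452875 0.3004375] [ 211.3075 -385.2625]
[-73.6 166.3] [-91.8 133.4] [-137.2  143.9]
[-72.8 163.5] [-90.5 131.5] [-134.7  141.7]
```

apply_moves(motion=[[[20,-36,0],-6,0],[[40,-72,0],-12,0],[[59,-108,0],-18,0],[[78,-144,0],-24,0],[[98,-180,0],-26,0],[[117,-216,0],-26,0],[[137,-252,0],-26,0],[[156,-288,0],-26,0]])

```text
t: 0.77
tcp_pos: [0.3906, 0.3962, 0.2421]
eef_rot: [2.9, 1.207, -0.0]
wrist_force: [0.8, 0.7, -0.0]
width: 0.0004
```

apply_moves(motion=[[[19,-33,0],0,0],[[38,-66,0],0,0],[[55,-97,0],0,0],[[55,-97,-40],0,0],[[55,-97,-80],0,0],[[55,-97,-110],0,0],[[55,-97,-130],0,0],[[55,-97,-150],0,0]])

```text
t: 1.43
tcp_pos: [0.4447, 0.3006, 0.0905]
eef_rot: [2.9, 1.206, -0.002]
wrist_force: [0.4, -0.1, -0.6]
width: 0.0
```

```bash
python3 - <<'E'
from plant import *
import cv2
o=get_obs(); print(o['t'],o['tcp_pos'],o['eef_rot'],o['wrist_force'])
a=read_camera("top")['img'][165:325,250:410,::-1]; b=read_camera("scene")['img'][140:300,180:390,::-1]
f=lambda i,k:cv2.resize(i,None,fx=k,fy=k,interpolation=cv2.INTER_CUBIC)
import numpy as np
a=f(a,2.5);b=f(b,1.9)
cv2.imwrite('pics/p1.png',np.hstack([a,cv2.copyMakeBorder(b,0,a.shape[0]-b.shape[0],0,0,0)]))
E
```

```text
1.4333 [0.44466757 0.30062729 0.09049842] [ 2.90047375e+00  1.20573880e+00 -2.48183313e-03] [ 0.3597766  -0.05952422 -0.60411403]
```

View pics/p1.png

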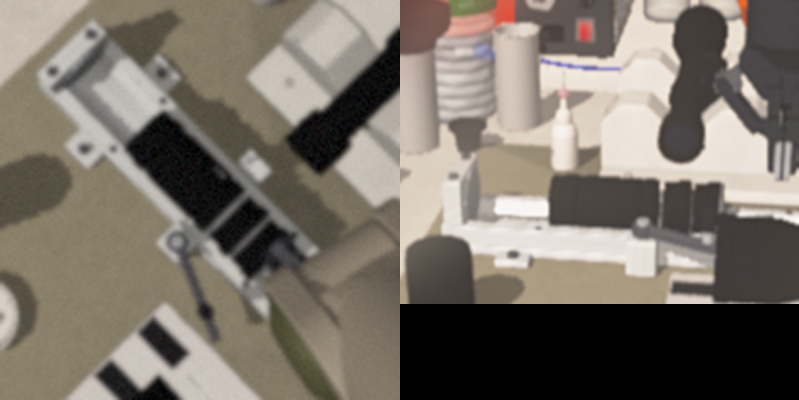

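The fingers hang over the trough behind the row, with the tip at about (783,180) in the right half of the picture. I'll check the tip height with a projection, then lower and approach.

```bash
python3 - <<'E'
from h import *
for z in(.067,.0795,.0925):
    w=(Ks@Vs[:3])@[.4447,.3006,z,1];print(z,w[:2]/w[2])
E
```

```text
0.067 [379.75001314 237.70933046]
0.0795 [380.22366713 230.96594227]
0.0925 [380.72148341 223.87855661]
```

apply_moves(motion=[[[0,0,-20],0,0],[[0,0,-35],0,0],[[0,0,-45],0,0],[[0,0,-45],0,0]])

```text
t: 1.87
tcp_pos: [0.4448, 0.301, 0.0465]
eef_rot: [2.9, 1.206, -0.002]
wrist_force: [-0.2, -0.4, 1.2]
width: -0.0001
```

apply_moves(motion=[[[3,3,0],0,0],[[6,6,0],0,0],[[9,9,0],0,0],[[12,12,0],0,0],[[15,15,0],0,0],[[18,18,0],0,0],[[21,21,0],0,0],[[24,24,0],0,0]])

```text
t: 2.53
tcp_pos: [0.4692, 0.3253, 0.0473]
eef_rot: [2.901, 1.206, -0.001]
wrist_force: [-1.0, -1.5, 0.0]
width: 0.0003
```

apply_moves(motion=[[[3,3,0],0,0],[[6,6,0],0,0],[[9,9,0],0,0],[[12,12,0],0,0],[[15,15,0],0,0],[[18,18,0],0,0],[[21,21,0],0,0],[[24,24,0],0,0]])

```text
t: 3.2
tcp_pos: [0.4934, 0.3495, 0.0472]
eef_rot: [2.901, 1.206, -0.0]
wrist_force: [-1.4, -1.7, 1.4]
width: 0.0002
```

apply_moves(motion=[[[3,3,0],0,0],[[6,6,0],0,0],[[8,8,0],0,0],[[10,10,0],0,0],[[12,12,0],0,0],[[14,14,0],0,0],[[16,16,0],0,0],[[18,18,0],0,0]])

```text
t: 3.87
tcp_pos: [0.5112, 0.3674, 0.0473]
eef_rot: [2.901, 1.206, -0.0]
wrist_force: [-2.4, -1.2, 0.6]
width: 0.0
```

apply_moves(motion=[[[1,1,0],0,0],[[2,2,0],0,0],[[3,3,0],0,0],[[4,4,0],0,0],[[5,5,0],0,0],[[6,6,0],0,0]])

```text
t: 4.37
tcp_pos: [0.5172, 0.3732, 0.0473]
eef_rot: [2.901, 1.206, -0.0]
wrist_force: [-2.2, -0.7, 0.2]
width: -0.0002
```

```bash
python3 - <<'E'
from plant import *
from h import *
o=get_obs(); print(o['t'],rail(o['tcp_pos']),o['wrist_force'])
a=read_camera("top")['img'][165:325,250:410,::-1]; b=read_camera("scene")['img'][140:300,180:390,::-1]
f=lambda i,k:cv2.resize(i,None,fx=k,fy=k,interpolation=cv2.INTER_CUBIC)
a=f(a,2.5);b=f(b,1.9)
cv2.imwrite('pics/p2.png',np.hstack([a,cv2.copyMakeBorder(b,0,a.shape[0]-b.shape[0],0,0,0)]))
E
```

```text
4.3667 [-22.7   0.6] [-2.16351538 -0.73084882  0.21289206]
```

View pics/p2.png

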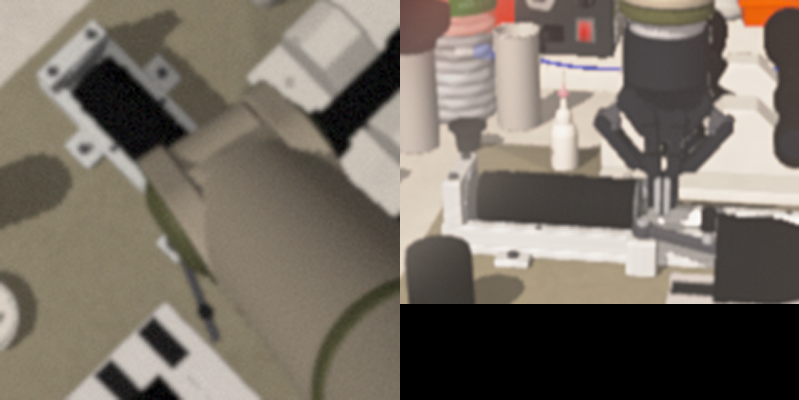

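The row has closed up into one train, with its front at about (478,190) on the right and the stop pad just ahead at about (472,190). I'll creep forward until the force rises.

apply_moves(motion=[[[0.7,0.7,0],0,0],[[1.4,1.4,0],0,0],[[2.1,2.1,0],0,0],[[2.8,2.8,0],0,0]])

```text
t: 4.8
tcp_pos: [0.5199, 0.376, 0.0473]
eef_rot: [2.901, 1.206, -0.0]
wrist_force: [-1.7, -1.3, 0.3]
width: 0.0001
```

apply_moves(motion=[[[0.7,0.7,0],0,0],[[1.4,1.4,0],0,0],[[2.1,2.1,0],0,0]])

```text
t: 5.05
tcp_pos: [0.5221, 0.3781, 0.0473]
eef_rot: [2.901, 1.206, 0.0]
wrist_force: [-1.4, -1.4, 0.8]
width: -0.0001
```

apply_moves(motion=[[[0.7,0.7,0],0,0],[[1.4,1.4,0],0,0],[[2.1,2.1,0],0,0]])

```text
t: 5.3
tcp_pos: [0.5232, 0.3793, 0.0471]
eef_rot: [2.9, 1.206, -0.004]
wrist_force: [-6.7, -5.0, 4.4]
width: 0.0002
```

apply_moves(motion=[[[0.7,0.7,0],0,0],[[1.4,1.4,0],0,0]])

```text
t: 5.47
tcp_pos: [0.5233, 0.3794, 0.047]
eef_rot: [2.899, 1.205, -0.009]
wrist_force: [-9.2, -8.7, 8.9]
width: 0.0004
```

The force has risen to about 13 N with no further travel, so the row is at the stop. I'll back off, lift, and take the arm towards the far side so I can see the row.

apply_moves(motion=[[[-3,-3,0],0,0],[[-10,-10,0],0,0],[[-25,-25,0],0,0],[[-30,-30,35],0,0],[[-30,-30,75],0,0],[[-30,-30,110],0,0],[[-50,0,110],0,0],[[-70,30,110],0,0]])

```text
t: 6.13
tcp_pos: [0.458, 0.4112, 0.1605]
eef_rot: [-2.902, -1.198, -0.01]
wrist_force: [0.2, 1.3, -0.1]
width: -0.0001
```

apply_moves(motion=[[[-10,40,0],0,0],[[-20,80,0],0,0],[[-20,120,0],0,0],[[-20,120,0],0,0]])

```text
t: 6.47
tcp_pos: [0.432, 0.5413, 0.1574]
eef_rot: [-2.889, -1.216, -0.005]
wrist_force: [-1.0, 1.1, 0.2]
width: -0.0004
```

```bash
python3 - <<'E'
from plant import *
from h import *
o=get_obs(); print(o['t'],o['tcp_pos'],rail(o['tcp_pos']),o['wrist_force'])
a=read_camera("top")['img'][165:325,250:410,::-1]; b=read_camera("scene")['img'][140:300,180:390,::-1]
f=lambda i,k:cv2.resize(i,None,fx=k,fy=k,interpolation=cv2.INTER_CUBIC)
cv2.imwrite('pics/p3.png',np.vstack([f(a,3.75)[:400],])if 0 else np.hstack([f(a,2.5),cv2.copyMakeBorder(f(b,1.9),0,400-304,0,0,0)]))
E
```

```text
6.4667 [0.43201401 0.54131967 0.1573927 ] [ 36.1 179.6] [-0.99835457  1.10344281  0.15860245]
```

View pics/p3.png

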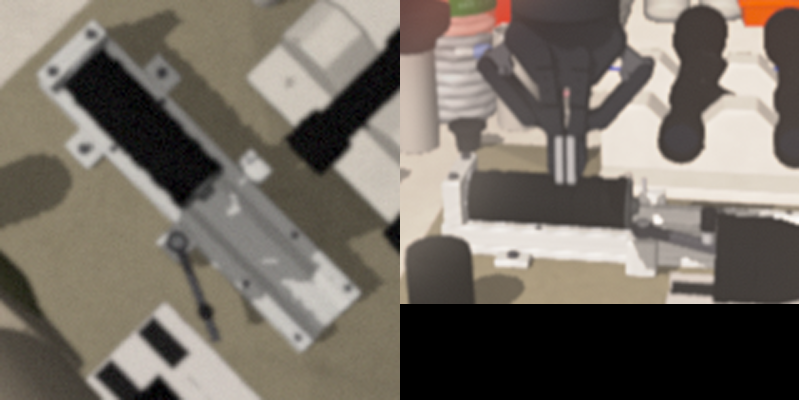

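The row lies solid against the stop (front at about (85,65) on the left) with no gaps. The nub shows at about (207,190). The gate is still open, with its knob at (206,312). Next I'll plan the knob arc.

```bash
python3 - <<'E'
from plant import *
from h import *
q=ray(206/2.5+250-.3,312/2.5+165-.3,.075);h=ray(177/2.5+250-.3,242/2.5+165-.3,.045)
print('knob',rail(q),'hinge',rail(h))
p=get_obs()['tcp_pos'][:2]
s=world(-54,101);print('to start',(1e3*(s-p)).round(1))
for th in range(158,276,8):
    t=np.radians(th); k=np.array([-10,46.3])+62*np.array([np.cos(t),np.sin(t)])
    f=k-20*np.array([-np.sin(t),np.cos(t)])
    print(th,f.round(1),'world shift from start',(1e3*(world(*f)-s)).round(1))
E
```

```text
knob [-67.9  70.1] hinge [-10.2  46.9]
to start [ -10.6 -111.2]
158 [-60.   88.1] world shift from start [  4.9 -13.4]
166 [-65.3  80.7] world shift from start [  6.4 -22.3]
174 [-69.6  72.7] world shift from start [  9. -31.]
182 [-72.7  64.1] world shift from start [ 12.9 -39.3]
190 [-74.5  55.2] world shift from start [ 17.9 -46.9]
198 [-75.1  46.2] world shift from start [ 23.9 -53.7]
206 [-74.5  37.1] world shift from start [ 30.7 -59.7]
214 [-72.6  28.2] world shift from start [ 38.4 -64.6]
222 [-69.5  19.7] world shift from start [ 46.6 -68.4]
230 [-65.2  11.7] world shift from start [ 55.3 -71. ]
238 [-59.8   4.3] world shift from start [ 64.3 -72.4]
246 [-53.5  -2.2] world shift from start [ 73.4 -72.6]
254 [-46.3  -7.8] world shift from start [ 82.4 -71.4]
262 [-38.4 -12.3] world shift from start [ 91.2 -69. ]
270 [-30.  -15.7] world shift from start [ 99.5 -65.5]
```

apply_moves(motion=[[[0,0,0],0,0]])

```text
t: 6.65
tcp_pos: [0.4358, 0.5304, 0.157]
eef_rot: [2.9, 1.205, 0.0]
wrist_force: [0.2, -0.3, -0.5]
width: -0.0003
```

apply_moves(motion=[[[-5,-33,0],0,0],[[-10,-67,0],0,0],[[-14,-100,0],0,0],[[-14,-100,-25],0,0],[[-14,-100,-50],0,0],[[-14,-100,-72],0,0],[[-14,-100,-87],0,0],[[-14,-100,-87],0,0]])

```text
t: 7.32
tcp_pos: [0.4212, 0.4284, 0.0679]
eef_rot: [2.9, 1.202, -0.006]
wrist_force: [-0.3, -1.2, -0.4]
width: -0.0006
```

```bash
python3 - <<'E'
from plant import *
from h import *
o=get_obs(); print(o['t'],o['tcp_pos'],rail(o['tcp_pos']),o['wrist_force'])
a=read_camera("top")['img'][165:325,250:410,::-1]; b=read_camera("scene")['img'][160:320,200:410,::-1]
f=lambda i,k:cv2.resize(i,None,fx=k,fy=k,interpolation=cv2.INTER_CUBIC)
cv2.imwrite('pics/p4.png',np.hstack([f(a,2.5),cv2.copyMakeBorder(f(b,1.9),0,400-304,0,0,0)]))
E
```

```text
7.3167 [0.42123298 0.42841069 0.06794201] [-51.4 107.4] [-0.26565201 -1.17976799 -0.41844356]
```

View pics/p4.png

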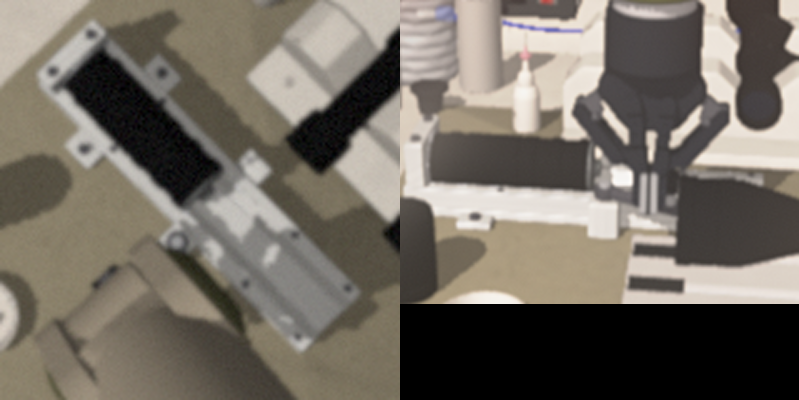

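The fingers are down on the outer side of the knob, touching nothing. Next is the sweep.

apply_moves(motion=[[[4,-10,0],0,0],[[8,-20,0],0,0],[[9,-29,0],0,0],[[12,-37,0],0,0],[[16,-46,0],0,0],[[21,-53,0],0,0],[[27,-60,0],0,0],[[34,-66,0],0,0]])

```text
t: 8.08
tcp_pos: [0.4561, 0.365, 0.0704]
eef_rot: [-2.901, -1.206, -0.0]
wrist_force: [-0.5, 1.9, 0.6]
width: -0.0003
```

```bash
python3 - <<'E'
from plant import *
from h import *
o=get_obs(); print(o['t'],o['tcp_pos'],rail(o['tcp_pos']),o['wrist_force'])
a=read_camera("top")['img'][165:325,250:410,::-1]; b=read_camera("scene")['img'][160:320,200:410,::-1]
f=lambda i,k:cv2.resize(i,None,fx=k,fy=k,interpolation=cv2.INTER_CUBIC)
cv2.imwrite('pics/p5.png',np.hstack([f(a,2.5),cv2.copyMakeBorder(f(b,1.9),0,400-304,0,0,0)]))
E
```

```text
8.0833 [0.45613981 0.36498053 0.07042732] [-71.7  37.9] [-0.51970497  1.92591799  0.58946136]
```

View pics/p5.png

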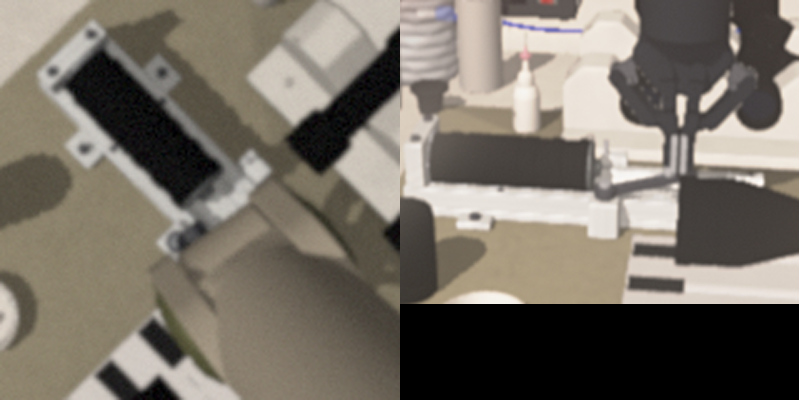

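apply_moves(motion=[[[8,-5,0],0,0],[[16,-9,0],0,0],[[25,-12,0],0,0],[[33,-14,0],0,0],[[42,-14,0],0,0],[[48,-13,0],0,0]])

```text
t: 8.68
tcp_pos: [0.5049, 0.3516, 0.0702]
eef_rot: [2.901, 1.204, -0.0]
wrist_force: [-1.7, -0.5, -0.4]
width: 0.0
```

apply_moves(motion=[[[4,1,0],0,0],[[8,2,0],0,0],[[11,3,0],0,0]])

```text
t: 8.93
tcp_pos: [0.5148, 0.3556, 0.0701]
eef_rot: [2.901, 1.206, -0.001]
wrist_force: [-1.1, 0.7, -0.1]
width: -0.0004
```

apply_moves(motion=[[[1.5,0.5,0],0,0],[[3,1,0],0,0],[[4,2,0],0,0]])

```text
t: 9.18
tcp_pos: [0.5184, 0.3575, 0.0702]
eef_rot: [2.9, 1.206, -0.0]
wrist_force: [0.1, -1.2, -0.9]
width: -0.0001
```

apply_moves(motion=[[[1,1,0],0,0],[[2,2,0],0,0]])

```text
t: 9.35
tcp_pos: [0.5206, 0.3594, 0.0703]
eef_rot: [2.9, 1.206, -0.0]
wrist_force: [0.6, -2.1, 0.5]
width: -0.0003
```

apply_moves(motion=[[[1,1,0],0,0],[[2,2,0],0,0]])

```text
t: 9.52
tcp_pos: [0.5214, 0.3602, 0.07]
eef_rot: [2.9, 1.205, -0.005]
wrist_force: [-5.9, -7.0, 6.1]
width: -0.0003
```

apply_moves(motion=[[[1,1,0],0,0],[[2,2,0],0,0]])

```text
t: 9.68
tcp_pos: [0.5217, 0.3604, 0.0699]
eef_rot: [2.899, 1.204, -0.012]
wrist_force: [-12.1, -11.4, 11.3]
width: -0.0001
```

```bash
python3 - <<'E'
from plant import *
from h import *
o=get_obs(); print(o['t'],o['tcp_pos'],rail(o['tcp_pos']),o['wrist_force'])
a=read_camera("top")['img'][165:325,250:410,::-1]; b=read_camera("scene")['img'][180:280,250:390,::-1]
f=lambda i,k:cv2.resize(i,None,fx=k,fy=k,interpolation=cv2.INTER_CUBIC)
cv2.imwrite('pics/p6.png',np.hstack([f(a,2)[:,:240],f(b,4)[:320]]))
E
```

```text
9.6833 [0.52167811 0.36037737 0.06990263] [-28.6 -11.7] [-12.08446024 -11.38951282  11.29267351]
```

View pics/p6.png

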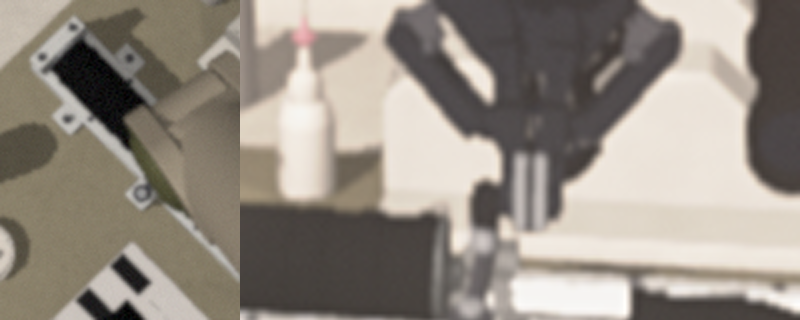

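The force stepped up to about 17 N with the arm square across the trough, so the gate is on its pin. Time to retreat.

apply_moves(motion=[[[-4,-4,0],0,0],[[-14,-14,0],0,0],[[-25,-25,0],0,0],[[-28,-28,35],0,0],[[-28,-28,75],0,0],[[-28,-28,110],0,0],[[-60,-5,110],0,0],[[-80,25,110],0,0]])

```text
t: 10.45
tcp_pos: [0.4454, 0.3876, 0.1832]
eef_rot: [-2.902, -1.199, -0.007]
wrist_force: [-0.8, -0.4, -0.1]
width: -0.0001
```

apply_moves(motion=[[[-10,40,15],0,0],[[-20,80,30],0,0],[[-20,120,40],0,0],[[-20,150,40],0,0],[[-20,150,40],0,0],[[-20,150,40],0,0]])

```text
t: 10.95
tcp_pos: [0.4233, 0.5413, 0.2201]
eef_rot: [-2.897, -1.211, -0.001]
wrist_force: [0.2, -0.9, -0.4]
width: 0.0002
```

```bash
python3 - <<'E'
from plant import *
from h import *
o=get_obs(); print(o['t'],o['tcp_pos'],o['wrist_force'])
T=read_camera("top")['img'][:,:,::-1];S=read_camera("scene")['img'][:,:,::-1]
cv2.imwrite('pics/top7.png',T)
f=lambda i,k:cv2.resize(i,None,fx=k,fy=k,interpolation=cv2.INTER_CUBIC)
t=f(T[165:315,250:410],2.5);s=f(S[160:310,180:390],1.9)
cv2.imwrite('pics/p7.png',np.hstack([t,cv2.copyMakeBorder(s,0,t.shape[0]-s.shape[0],0,0,0)]))
# bystanders: change near them between first and last top view
A=cv2.imread('pics/top0.png').astype(int);d=abs(A-T).max(2)
for n,(u,v) in dict(dish=(241,291),tape=(431,321),spare=(234,246),drop=(357,157)).items(): print(n,d[v-18:v+18,u-18:u+18].mean().round(1))
E
```

```text
10.95 [0.42334094 0.54128368 0.22008497] [ 0.1862687  -0.90717123 -0.38115435]
dish 69.2
tape 25.3
spare 9.2
drop 3.4
```

View pics/p7.png

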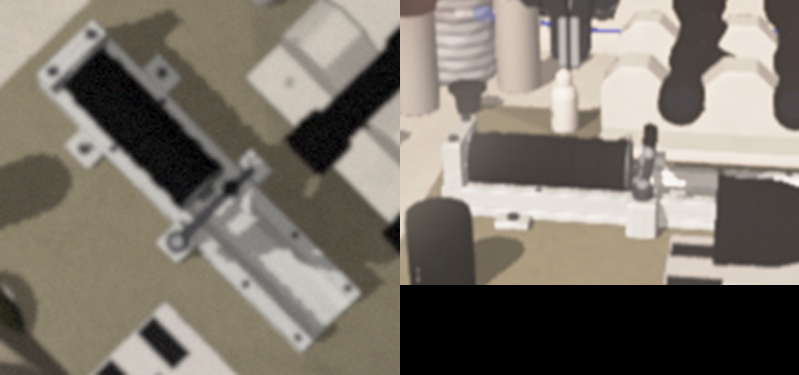

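The gate lies square across the trough, from its hinge at (178,242) to its tip at the pin at (252,172). The row is still solid against the stop. I'll check the angle numerically, confirm the tape and dish haven't moved, and hand in.

```bash
python3 - <<'E'
from plant import *
from h import *
g=lambda p,z:rail(ray(p[0]/2.5+249.7,p[1]/2.5+164.7,z))
h,k=g((178,242),.045),g((232,187),.075);print(h,k,np.degrees(np.arctan2(*(k-h)[::-1]))%360)
A=cv2.imread('pics/top0.png',0);B=cv2.imread('pics/top7.png',0)
for n,(u,v) in dict(tape=(431,321),spare=(234,246),drop=(357,157),dish=(241,291)).items():
    r=cv2.matchTemplate(B[v-35:v+35,u-35:u+35],A[v-22:v+22,u-22:u+22],cv2.TM_CCOEFF_NORMED);print(n,cv2.minMaxLoc(r)[1::2])
hand_in()
E
```

```text
[-10.7  46.3] [-10.4 -15.9] 270.27634406060827
tape (0.7826217412948608, (13, 13))
spare (0.8459384441375732, (13, 13))
drop (0.9969185590744019, (13, 13))
dish (0.4651510417461395, (0, 21))
the job is handed in; nothing more can be done
```

The row is home against the end stop and the gate is closed behind it. I handed the job in at about 11 s of the 43 s allowed.

- **Row:** I pushed it by the cap nub with the closed fingers until the force rose from about 2 N to about 15 N with almost no further travel. The pictures taken afterwards show the row as one solid block against the stop, with no gaps.
- **Gate:** I swept the knob round until the push met a hard stop, about 20 N of wrist force. After backing off, the knob measured at rail (-10, -16) mm. That puts the arm at 270.3°, where fully closed is 270°.
- **Bystanders:** the tape roll, spare barrel and dropper matched their starting positions to the pixel. The tape and barrel matches were weaker (0.78 and 0.85) than the dropper's 0.997; I put the tape's down to changed shadows.
- **Check that failed:** the dish could not be matched in the last top view; I think the parked arm was hiding it. In the last frames that showed any of it, it looked unmoved. The tool stayed well above it throughout.

The highest wrist force I read was about 20 N, against the limit of 120 N. The arm was clear and touching nothing at the end.

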